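Fit the R-clip that locks the clevis pin

ROBOT

A 6-joint arm with a two-finger parallel gripper is mounted at the origin on the work surface; the furniture and walls round the work are solid. World frame = base frame: x ahead of the robot, y to its left, z up, the work surface at z = 0. Lengths are in mm, angles in rad, forces in N, time in s.
With the tool pointing down it reaches from about 350 to 775 mm from the base axis. Payload 7.3 kg.
Tool frame: the origin (TCP) lies midway between the tips of the shut fingers; the grasp point (between the pads) lies 19 mm behind it; z points along the fingers, y is the line along which they close (so a half turn about z gives the same grasp; the last joint's range is limited). The gripper opens to 92 mm and grips with 3 to 60 N. Pads are 19 mm wide; open, the fingers measure 130 mm over their backs; the gripper's body (75 mm by 190 mm) begins 47 mm behind the grasp point.
Start: joints at [1.107, 0.342, 1.524, -0, 1.275, -0.146], TCP at [164.036, 498.735, 226.741] pointing down, gripper open.
Joint ranges: [-2.53, 2.53], [-0.77, 2.02], [0.04, 2.7], [-1, 4.14], [0.28, 2.66], [-3.11, 3.11]. Speed limits (rad/s): [2.57, 2.57, 3.14, 3.14, 3.14, 3.14].

INTERFACE

Orientations are given as [roll, pitch, yaw] about the fixed x, y, z axes, in that order (R = Rz(yaw) Ry(pitch) Rx(roll)).
In Python, from plant import bot gives the robot as it stands.
- The arm moves only by the tool jog_arm, never from a script. Its arguments are lists of equal length, an entry for each row: "dp": the shift along the tool's x, y, z in m, a list of three; "twist": the turn about the tool's z in degrees. A call has 1 to 10 rows; each row shifts and turns the commanded pose from where the row before left it, along the tool's axes as they then stand; what a row does not reach is not made up. A row lasts 1/8 s, in which the tool goes at most 62.5 mm and 10.7 degrees, less where a joint would pass 70% of its speed; a pose out of reach is approached as far as the arm can. A call is refused whole if a number of a shift passes 0.0625 or a number of a turn 10.7, either way. A call with a gripper value outside its range is refused whole. "jaw" is the finger opening in m, from 0 to 0.0918, set as the call begins (left out, the last holds). The fingers move at their own pace and stop on an object; the grip force is fixed at half the most. Time passes only in rows, so rows that do not move let the fingers close. It gives the time, the measured TCP pose, the force, the opening and the grip force at its end, in the units of the state.
- bot.get_obs(): the state, without advancing time (a new reading comes with each control period).
- bot.capture(name): name is "side" or "top" or "wrist"; returns the picture (480x640x3 uint8, blue, green, red); there is no depth.
- bot.camera_params(name): a dict with "fx", "fy", "cx", "cy" (pixels), "R" (3x3) and "t" (3): a world point X has camera coordinates R X + t. Camera axes: x right, y down, z forward; pixel columns grow to the right and rows downward; lengths in mm; the calibration is good to about 2 mm. A picture is of the moment at which its call begins: read the wrist's pose just before it. camera_params takes no time and is no camera call; for the wrist camera it gives the pose at the moment of the call.
- bot.close_job(): hands the job in; it is judged then, once.
Trained networks look in the newest picture that a camera, given by its name, has taken for a name from the list of things; names that differ only in an ending like _2 or _b are one class to them, and where a whole thing is asked for, a point or a joint stands for the part that bears it (a point fixed in the world has none). Each returns a list of dicts, best first, with "confidence" (0 to 1); they miss things now and then, are a little off and sometimes report something else, mostly with a low value. They report only what shows in the picture. A call takes as long as a camera call.
- bot.find_in(camera, label): "bbox" ([centre column, centre row, width, height] in pixels, round what is visible of it).
- bot.masks_of(camera, label): "pixels" (480x640 bool, what is visible of it) and "bbox" ([centre column, centre row, width, height] in pixels, round what is visible of it).
The state is a dict: "time": time; "joint_positions": joint angles; "dq": joint speeds; "tau": joint torques, N m; "tool_pos": TCP position; "tcp_rot": TCP orientation; "contact_force": force on the tool from outside, world axes, zero at the start; "moment": the same for the moment, N m; "grip_width": finger opening in mm; "finger_force": force on a finger pad.
Only numpy, scipy, OpenCV 4.12 (cv2) and the standard library are available. Lean on these libraries where they do the work, as an engineer would, in place of code of your own. Each camera call takes 0.05 s, during which the arm holds its last target. There are 200 camera calls.

TASK

Take the red-gripped R-clip out of the slotted wooden block and lock the steel clevis pin with it: feel for the pin's cross-hole, start the straight leg down through it, then press the clip down until the bent leg has ridden over the pin and closed under it. Press gently, let go of the clip, and leave the tin, the stone, the sanding block and the paint brush where they are.

Things in the scene. Friction and masses are not known exactly. Their poses are not given: they have to be found in the camera images.
- clip: R-clip of 5 mm steel wire with a red moulded grip, 65 g. Origin: centre of the grip's underside, on the straight leg's axis; z up, legs down. Grip: 30 (x) x 16 (y) x 32 mm (z 0 to 32), taken from above with the fingers closing along x or y; a small wire bow on it rises to z = 44. Home, the grip's underside is 16 mm above the pin's axis, 6 mm above the pin's top.
- clip_tip (a point): round lower end of the clip's 5 mm straight leg, at clip x = 0, y = 0, z = -52 mm
- clip_leg (a joint): opening (rad) of the bent leg, sprung shut to 0 (1 N m/rad, hinged under the grip). It lies on the clip's +x side: hugs a 10 mm radius about x = 0, z = -16, pinches in to x = 8 at z = -26, flares to x = 15.5 at z = -38 (wire centres, mm). It opens to about 0.2 while riding over the pin, which takes about 5 to 10 N of push, then falls back near 0
- rack: fixed dark wooden block, 66 mm tall, 68 (x) x 48 mm (y), where the clip hangs at the start: legs in a slot 10 mm wide along x, grip resting on the block's top (z = 66), clip axes parallel to the block's. Origin: on its underside, under the clip's straight leg; z up. Lift the clip straight up at least 55 mm to clear the slot
- hitch: fixed hitch: pale wooden base 90 (x) x 120 (y) x 20 mm; blue clevis (ears at y = -53 to -7, tops at z = 86) with a wooden link to +x and a level steel pin along y, 20 mm thick, axis at x = 0, z = 70, top at z = 80; head at -y, bare end at +y. Origin: centre of the base's underside, z up. Pin is slippery (friction 0.2), its end is 35 mm past the hole's centre
- pin_axis (a point): on the pin's axis, 21 mm from the near ear (hitch x = 0, y = 14, z = 70 mm); y points along the pin to its bare end, z up. The black cross-hole, 7 mm wide, runs straight down (z) through the pin. The pin has end play: the hole's centre lies anywhere from 4 to 32 mm along +y from here; no reading tells where, it must be seen or felt for. Friction of 40 N holds the pin lengthwise.
- paint_tin: bystander: small blue and white tin, 75 mm wide, 76 mm tall, origin under its centre
- whetstone: bystander: small dark oil stone 62 x 26 x 16 mm, origin under its centre
- sanding_block: bystander: paper-wrapped cork block 111 x 62 x 32 mm, origin under its centre
- brush: bystander: flat paint brush, 175 x 50 x 14 mm, origin under its centre

How it is judged:
By the outcome, as a careful person would: the job done as asked, in the order asked, and still so for the second after the job is handed in, with the robot touching nothing.
It also fails if it takes over 58 s, if anything falls off the work surface, if the arm or the gripper's body presses on something with over 40 N, if the wrist force passes 120 N, or if a joint passes its speed limit or range.

## Working session

There is one attempt and no reset: what is moved stays moved. The work goes in short steps, Python scripts to look and compute and a tool call to move; the robot and the scene stay as the last step left them, time stands still between calls to the robot, and variables do not carry over. Pictures are saved under pics/ and viewed, at most 13 in all, crops included, and the job is handed in when it is done.

Besides the shell and the picture viewer there is one more tool, called after "Call:" as name(argument=value, ...) on one line, values as JSON. jog_arm: Moves the arm, as the interface text tells. Its arguments: {"type":"object","properties":{"dp":{"type":"array"},"twist":{"type":"array"},"jaw":{"type":"number"}},"required":["dp","twist"]}

```bash
mkdir -p pics; ls; python3 - <<'E'
from plant import bot
import cv2,numpy as np
o=bot.get_obs();print({k:np.round(v,3) for k,v in o.items()})
a=bot.capture("side");b=bot.capture("top")
for c in("side","top"):
    p=bot.camera_params(c);print(c,{k:np.round(v,3).tolist() for k,v in p.items()})
    for n in("clip","rack","hitch","paint_tin","whetstone","sanding_block","brush"):
        print(n,[(np.round(d["bbox"]).tolist(),round(d["confidence"],2)) for d in bot.find_in(c,n)[:2]])
cv2.imwrite("pics/side0.png",a);cv2.imwrite("pics/top0.png",b)
E
```

```text
pics
{'time': np.float64(0.0), 'joint_positions': array([ 1.107,  0.343,  1.525,  0.   ,  1.275, -0.146]), 'dq': array([-0.001, -0.   ,  0.001,  0.001, -0.002,  0.   ]), 'tau': array([-1.0000e-03, -4.3124e+01, -2.4421e+01,  7.2000e-02,  5.6000e-02,
       -0.0000e+00]), 'tool_pos': array([163.856, 498.334, 226.03 ]), 'tcp_rot': array([-3.14 , -0.   ,  2.824]), 'contact_force': array([-0.803, -0.563,  0.208]), 'moment': array([0.005, 0.046, 0.024]), 'finger_force': np.float64(0.0), 'grip_width': np.float64(91.589)}
side {'fx': 448.862, 'fy': 448.862, 'cx': 318.067, 'cy': 243.304, 'R': [[0.841, -0.541, -0.003], [-0.351, -0.542, -0.763], [0.411, 0.643, -0.646]], 't': [-489.656, 99.955, 826.239]}
clip [([328.0, 272.0, 19.0, 28.0], 0.51)]
rack [([326.0, 292.0, 47.0, 53.0], 0.69)]
hitch [([429.0, 279.0, 90.0, 86.0], 0.73), ([328.0, 293.0, 41.0, 57.0], 0.21)]
paint_tin [([256.0, 300.0, 45.0, 63.0], 0.68)]
whetstone [([399.0, 385.0, 31.0, 42.0], 0.64)]
sanding_block [([252.0, 212.0, 57.0, 36.0], 0.71)]
brush [([318.0, 183.0, 64.0, 25.0], 0.86)]
top {'fx': 581.519, 'fy': 581.519, 'cx': 316.248, 'cy': 238.608, 'R': [[-0.023, -1.0, 0.008], [-0.989, 0.022, -0.146], [0.145, -0.011, -0.989]], 't': [-198.519, 489.91, 1149.204]}
clip [([358.0, 271.0, 10.0, 13.0], 0.54)]
rack [([355.0, 269.0, 38.0, 40.0], 0.73)]
hitch [([386.0, 183.0, 75.0, 63.0], 0.67)]
paint_tin [([341.0, 330.0, 33.0, 41.0], 0.77)]
whetstone [([452.0, 271.0, 27.0, 31.0], 0.85)]
sanding_block [([199.0, 273.0, 36.0, 53.0], 0.82)]
brush [([187.0, 175.0, 25.0, 84.0], 0.63)]
```

View pictures.

```bash
python3 - <<'E'
import cv2
a=cv2.imread("pics/side0.png")[210:360,220:500];b=cv2.imread("pics/top0.png")[140:320,290:480]
a=cv2.resize(a,(800,429),interpolation=3);b=cv2.resize(b,(633,600),interpolation=3)
cv2.imwrite("pics/sidec.png",a);cv2.imwrite("pics/topc.png",b)
E
```

```text
(no output)
```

View pics/sidec.png

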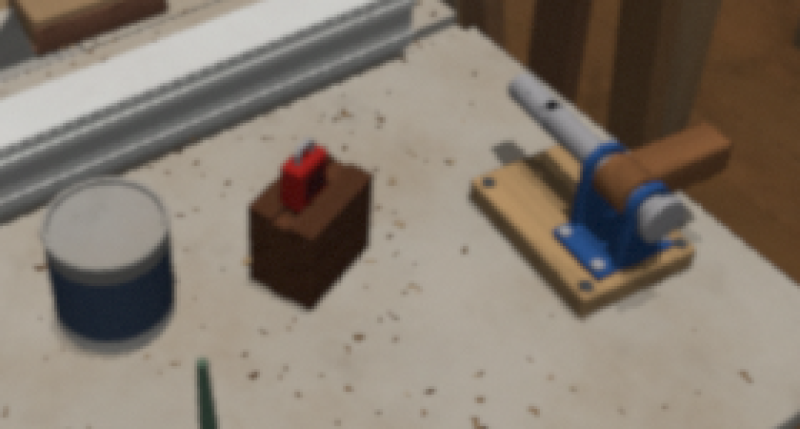

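View pics/topc.png

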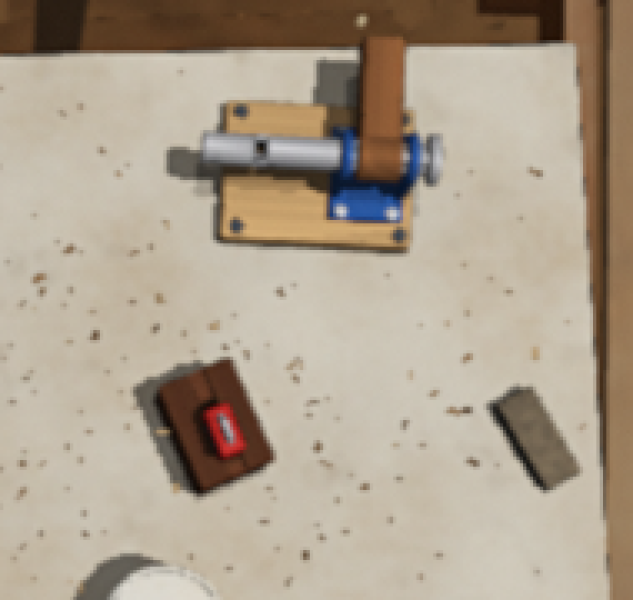

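```bash
cat > h.py <<'E'
from plant import bot
import numpy as np, cv2
def ray(cam,u,v):
    p=cam if isinstance(cam,dict) else bot.camera_params(cam)
    R=np.array(p["R"]);t=np.array(p["t"])
    d=R.T@[(u-p["cx"])/p["fx"],(v-p["cy"])/p["fy"],1]
    return -R.T@t,d/np.linalg.norm(d)
def atz(cam,u,v,z):
    c,d=ray(cam,u,v);return c+d*(z-c[2])/d[2]
def tri(*obs):
    A=0;b=0
    for o in obs:
        c,d=ray(*o);P=np.eye(3)-np.outer(d,d);A=A+P;b=b+P@c
    return np.linalg.solve(A,b)
def proj(cam,X):
    p=cam if isinstance(cam,dict) else bot.camera_params(cam)
    q=np.array(p["R"])@X+np.array(p["t"]);return q[0]/q[2]*p["fx"]+p["cx"],q[1]/q[2]*p["fy"]+p["cy"]
E
python3 - <<'E'
from h import *
np.set_printoptions(precision=1,suppress=True)
T=lambda u,v:("top",290+u*.3,140+v*.3)
S=lambda u,v:("side",220+u*.35,210+v*.35)
print("hole",tri(T(261,148),S(551,104)),atz(*T(261,148),80),atz(*S(551,104),80))
print("pinend",tri(T(203,150),S(516,88)), "head",tri(T(435,160),S(665,215)))
for n,u in(("clip",(358,271)),):print(n,tri(("top",*u),("side",328,272)),atz("top",*u,90))
print("slot",atz(*T(210,365),66),atz(*T(235,462),66))
print("block top corners",[atz(*T(*q),66) for q in((158,395),(232,358),(272,460),(200,492))])
print("tin",atz("top",341,330,40),"stone",atz("top",452,271,10),"base corners",[atz(*T(*q),20) for q in((230,102),(218,240),(410,248))])
for c in("side","top"):bot.capture(c)
for c in("side","top"):
    m=bot.masks_of(c,"clip");print(m and (m[0]["confidence"],np.argwhere(m[0]["pixels"]).mean(0)))
E
```

```text
hole [ 585.3 -315.    78.3] [ 585.7 -315.4   80. ] [ 582.8 -316.    80. ]
pinend [ 587.5 -281.1   66.7] head [ 578.  -420.8   72.5]
clip [ 414.4 -289.5   82.3] [ 412.4 -288.2   90. ]
slot [ 457.5 -281.7   66. ] [ 399.4 -294.6   66. ]
block top corners [array([ 440.2, -250.2,   66. ]), array([ 461.4, -294.9,   66. ]), array([ 400.1, -316.5,   66. ]), array([ 382.2, -273.3,   66. ])]
tin [ 300.1 -254.5   40. ] stone [ 415.1 -489.6   10. ] base corners [array([ 630.4, -303.2,   20. ]), array([ 541.9, -292.7,   20. ]), array([ 534.2, -412.6,   20. ])]
(0.84, array([270.9, 326.4]))
(0.57, array([268.8, 356.6]))
```

```bash
cat >> h.py <<'E'
def plan(tx,ty,tz,ydeg,n,start=None):
    """rows to reach TCP (tx,ty,tz) with finger line (tool y) at world angle ydeg; tool down"""
    o=bot.get_obs();p=np.array(o["tool_pos"]);yaw=np.degrees(o["tcp_rot"][2])
    if start is not None:p=np.array(start[:3]);yaw=start[3]+90
    w=(ydeg+90-yaw+90)%180-90;
    for i in range(n):
        a=np.radians(yaw+w*i/n);d=(np.array([tx,ty,tz])-p)/n/1000
        print([round(float(x),4) for x in(d@[np.cos(a),np.sin(a),0],d@[np.sin(a),-np.cos(a),0],-d[2])],end=",")
    print("twist each",round(-w/n,2), "end yang",ydeg)
E
python3 - <<'E'
from h import *
plan(450,150,226,46,10)
plan(400,-270,226,20,10,start=(450,150,226,46))
E
```

```text
[-0.0381, -0.0242, 0.0001],[-0.0391, -0.0225, 0.0001],[-0.0401, -0.0207, 0.0001],[-0.041, -0.0188, 0.0001],[-0.0418, -0.017, 0.0001],[-0.0425, -0.0151, 0.0001],[-0.0431, -0.0132, 0.0001],[-0.0437, -0.0112, 0.0001],[-0.0441, -0.0092, 0.0001],[-0.0445, -0.0072, 0.0001],twist each 2.58 end yang 46
[-0.0256, -0.0337, -0.0],[-0.0271, -0.0325, -0.0],[-0.0285, -0.0312, -0.0],[-0.0299, -0.0299, -0.0],[-0.0312, -0.0285, -0.0],[-0.0325, -0.0271, -0.0],[-0.0337, -0.0256, -0.0],[-0.0348, -0.024, -0.0],[-0.0359, -0.0224, -0.0],[-0.0369, -0.0208, -0.0],twist each 2.6 end yang 20
```

Call:
jog_arm(dp=[[-0.038,-0.024,0],[-0.039,-0.0225,0],[-0.04,-0.0207,0],[-0.041,-0.0188,0],[-0.042,-0.017,0],[-0.0425,-0.015,0],[-0.043,-0.013,0],[-0.0437,-0.011,0],[-0.044,-0.009,0],[-0.0445,-0.007,0]], twist=[2.6,2.6,2.6,2.6,2.6,2.6,2.6,2.6,2.6,2.6])

```text
time: 2.25
tool_pos: [450.6, 149.3, 226.9]
tcp_rot: [3.141, 0.0, 2.368]
contact_force: [0.7, -0.1, 0.9]
grip_width: 91.9
finger_force: 0.0
```

Call:
jog_arm(dp=[[-0.0256,-0.0337,0],[-0.027,-0.0325,0],[-0.0285,-0.031,0],[-0.03,-0.03,0],[-0.031,-0.0285,0],[-0.0325,-0.027,0],[-0.0337,-0.0256,0],[-0.035,-0.024,0],[-0.036,-0.0224,0],[-0.037,-0.021,0]], twist=[2.6,2.6,2.6,2.6,2.6,2.6,2.6,2.6,2.6,2.6], jaw=0.06)

```text
time: 3.5
tool_pos: [397.9, -270.9, 226.8]
tcp_rot: [3.141, 0.0, 1.915]
contact_force: [0.2, 0.4, 0.2]
grip_width: 60.1
finger_force: 0.0
```

```bash
python3 - <<'E'
from h import *
np.set_printoptions(precision=2,suppress=True)
o=bot.get_obs();print(o["time"],o["tool_pos"],o["tcp_rot"],o["joint_positions"],o["contact_force"])
p=bot.camera_params("wrist");np.save("pics/w1.npy",p,allow_pickle=True)
im=bot.capture("wrist");cv2.imwrite("pics/w1.png",im)
print(p["fx"],-np.array(p["R"]).T@p["t"])
for n in("clip","hitch","rack"):
    for m in bot.masks_of("wrist",n)[:1]:
        print(n,m["confidence"],m["bbox"])
        c=max(cv2.findContours(m["pixels"].astype(np.uint8),0,2)[0],key=len);print(cv2.minAreaRect(c))
E
```

```text
3.5 [ 397.92 -270.91  226.81] [3.14 0.   1.91] [-0.76  0.26  1.64  0.    1.24 -1.1 ] [0.25 0.39 0.16]
373.19117990801186 [ 373.77 -202.14  383.83]
clip 0.64 [334.1, 249.4, 37.2, 27.5]
((333.0, 248.5), (27.0, 36.0), 90.0)
hitch 0.59 [427.2, 320.6, 74.9, 96.1]
((444.3146667480469, 283.0869445800781), (26.279565811157227, 27.966161727905273), 48.179832458496094)
rack 0.93 [342.1, 233.1, 75.5, 66.4]
((340.5, 235.0), (64.0, 77.0), 90.0)
```

View pics/w1.png

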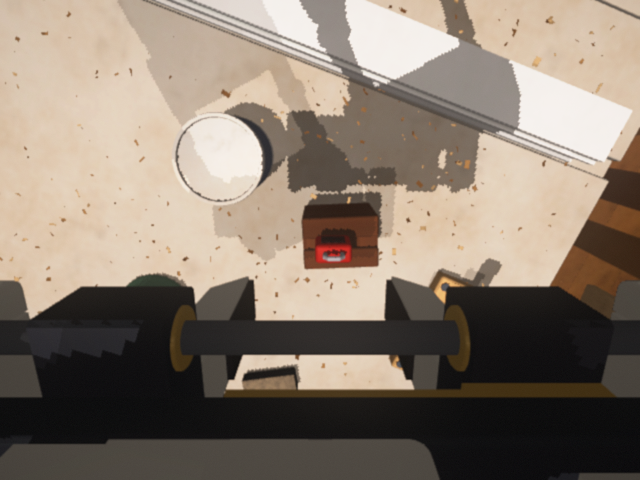

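```bash
python3 - <<'E'
from h import *
np.set_printoptions(precision=2,suppress=True)
im=cv2.imread("pics/w1.png");p=np.load("pics/w1.npy",allow_pickle=True).item()
b,g,r=[im[...,i].astype(int) for i in range(3)]
red=(r>150)&(g<60)&(b<70);red[:,:290]=0;red[:,400:]=0
ys,xs=np.where(red);print(xs.min(),xs.max(),ys.min(),ys.max())
for x0,x1 in((xs.min(),xs.max()),):
    for v in(ys.min(),ys.max()):print(v,atz(p,x0,v,98),atz(p,x1,v,98),xs[ys==v].min(),xs[ys==v].max())
for q in((304,207),(377,204),(378,265),(306,268)):print(atz(p,*q,66))
cv2.imwrite("pics/w1c.png",cv2.resize(im[195:280,290:395],(740,600),interpolation=2))
E
```

```text
316 350 246 262
246 [ 399.98 -285.1    98.  ] [ 425.61 -275.95   98.  ] 318 348
262 [ 404.51 -297.88   98.  ] [ 430.45 -288.6    98.  ] 318 338
[ 381.4  -264.67   66.  ]
[ 439.82 -241.02   66.  ]
[ 461.62 -292.45   66.  ]
[ 401.34 -317.06   66.  ]
```

View pics/w1c.png

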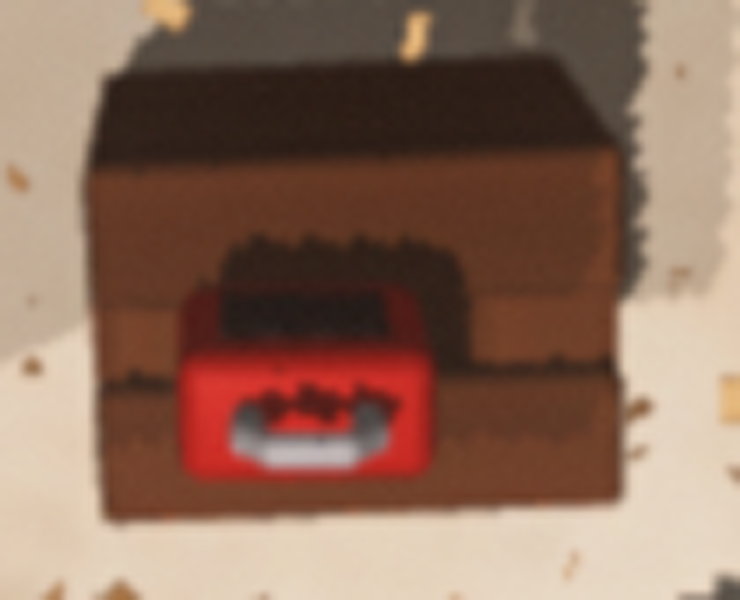

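```bash
python3 - <<'E'
from h import *
np.set_printoptions(precision=2,suppress=True)
p=np.load("pics/w1.npy",allow_pickle=True).item()
f=lambda x,y,z:atz(p,289.5+x/7.05,194.5+y/7.06,z)
B=[f(*q,66) for q in((92,170),(615,148),(620,500),(105,520))]
G=[f(*q,98) for q in((185,350),(432,345),(432,478),(185,478))]
for Q in(B,G):
    a=lambda i,j:np.degrees(np.arctan2(*(Q[j]-Q[i])[1::-1]))
    print(np.mean(Q,0),"len",[np.linalg.norm(Q[i]-Q[(i+1)%4]) for i in range(4)],"yaw",a(0,1),a(3,2),a(3,0)-90,a(2,1)-90)
E
```

```text
[ 422.05 -283.96   66.  ] len [np.float64(64.61019934541761), np.float64(46.05850464060548), np.float64(66.06647571221205), np.float64(45.95661057171162)] yaw 22.121220220237507 22.028461963594136 21.014517080429357 22.828520512026216
[ 415.03 -286.     98.  ] len [np.float64(27.992216571764658), np.float64(15.925376401827835), np.float64(28.391126277368077), np.float64(15.332739620703904)] yaw 20.873192144208925 19.668047144186936 19.484274039287158 20.94868064784984
```

```bash
python3 - <<'E'
from h import *
plan(415,-287,130,22,4)
E
```

```text
[-0.0055, 0.0026, 0.0241],[-0.0055, 0.0025, 0.0241],[-0.0056, 0.0024, 0.0241],[-0.0056, 0.0024, 0.0241],twist each -0.57 end yang 22
```

Call:
jog_arm(dp=[[-0.0055,0.0025,0.024],[-0.0055,0.0025,0.024],[-0.0055,0.0025,0.024],[-0.0055,0.0025,0.024],[0,0,0.015],[0,0,0.015],[0,0,0.01],[0,0,0.01],[0,0,0.005],[0,0,0]], twist=[-0.6,-0.6,-0.6,-0.5,0,0,0,0,0,0])

```text
time: 4.95
tool_pos: [415.3, -286.5, 75.5]
tcp_rot: [-3.142, -0.0, 1.956]
contact_force: [-0.2, -0.3, -0.6]
grip_width: 60.0
finger_force: 0.0
```

```bash
python3 - <<'E'
from h import *
a=bot.capture("side");b=bot.capture("wrist")
a=cv2.resize(a[220:340,250:410],(800,600),interpolation=2);cv2.imwrite("pics/s2.png",a)
E
```

```text
(no output)
```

View pics/s2.png

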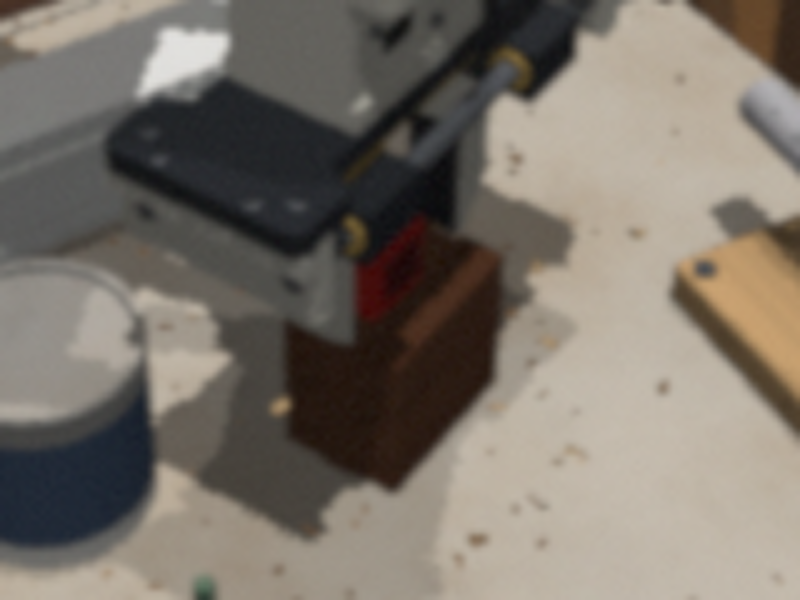

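The view shows the fingers straddling the red grip (crop about 390,270), clear of the tin. I'll go 5 mm lower and close.

Call:
jog_arm(dp=[[0,0,0.005],[0,0,0]], twist=[0,0])

```text
time: 5.3
tool_pos: [415.2, -286.4, 70.4]
tcp_rot: [-3.141, -0.001, 1.956]
contact_force: [-0.9, 0.1, 0.8]
grip_width: 60.1
finger_force: 0.0
```

Call:
jog_arm(dp=[[0,0,0],[0,0,0],[0,0,0],[0,0,0],[0,0,0],[0,0,0]], twist=[0,0,0,0,0,0], jaw=0.015)

```text
time: 6.05
tool_pos: [415.4, -286.5, 70.8]
tcp_rot: [3.141, 0.0, 1.956]
contact_force: [-0.4, -0.2, 0.5]
grip_width: 30.0
finger_force: 30.0
```

Call:
jog_arm(dp=[[0,0,-0.008],[0,0,-0.015],[0,0,-0.018],[0,0,-0.018],[0,0,-0.018],[0,0,-0.013],[0,0,0]], twist=[0,0,0,0,0,0,0])

```text
time: 6.92
tool_pos: [415.8, -286.9, 162.0]
tcp_rot: [3.14, 0.002, 1.956]
contact_force: [0.2, -0.5, -1.1]
grip_width: 30.2
finger_force: 30.0
```

```bash
python3 - <<'E'
from h import *
plan(585,-300,160,-4,9)
E
```

```text
[-0.0084, 0.0169, 0.0002],[-0.0076, 0.0173, 0.0002],[-0.0067, 0.0176, 0.0002],[-0.0058, 0.018, 0.0002],[-0.0049, 0.0182, 0.0002],[-0.0039, 0.0184, 0.0002],[-0.003, 0.0186, 0.0002],[-0.002, 0.0187, 0.0002],[-0.0011, 0.0188, 0.0002],twist each 2.9 end yang -4
```

Call:
jog_arm(dp=[[-0.0084,0.0169,0],[-0.0076,0.0173,0],[-0.0067,0.0176,0],[-0.0058,0.018,0],[-0.0049,0.0182,0],[-0.004,0.0184,0],[-0.003,0.0186,0],[-0.002,0.0187,0.001],[-0.001,0.0188,0.001],[0,0,0]], twist=[2.9,2.9,2.9,2.9,2.9,2.9,2.9,2.9,2.9,0])

```text
time: 8.18
tool_pos: [584.8, -299.3, 157.2]
tcp_rot: [-3.14, -0.001, 1.502]
contact_force: [-0.2, 0.2, -0.5]
grip_width: 29.9
finger_force: 30.0
```

```bash
python3 - <<'E'
from h import *
np.set_printoptions(precision=2,suppress=True)
o=bot.get_obs();print(o["time"],o["tool_pos"],o["tcp_rot"])
p={};im={}
for c in("wrist","side","top"):
    p[c]=bot.camera_params(c);im[c]=bot.capture(c)
    cv2.imwrite(f"pics/h_{c}.png",im[c])
    for n in("clip_tip","hitch"):print(c,n,[(np.round(d["bbox"]),round(d["confidence"],2)) for d in bot.find_in(c,n)[:1]])
np.save("pics/h.npy",p,allow_pickle=True)
tip=np.array(o["tool_pos"])-[0,0,56.5]
print({c:(proj(p[c],tip),proj(p[c],np.array([585.5,-315.4,80]))) for c in p})
w=im["wrist"][230:420,180:460]
s=im["side"][200:300,360:480]
cv2.imwrite("pics/h1.png",np.vstack([cv2.resize(w,(442,300),interpolation=2),cv2.resize(s,(442,300)[:2],interpolation=2)]))
E
```

```text
8.175 [ 584.77 -299.3   157.2 ] [-3.14 -0.    1.5 ]
wrist clip_tip [(array([318., 293.,  71.,  66.]), 0.66)]
wrist hitch [(array([322., 302., 113., 168.]), 0.58)]
side clip_tip [(array([416., 220.,   7.,  13.]), 0.54)]
side hitch [(array([429., 276.,  88.,  88.]), 0.84)]
top clip_tip []
top hitch [(array([406., 191.,  36.,  48.]), 0.83)]
{'wrist': ((np.float64(319.25437130569554), np.float64(258.85027683123144)), (np.float64(322.1502476073815), np.float64(271.5299687807353))), 'side': ((np.float64(408.9076045821983), np.float64(232.23219332330567)), (np.float64(413.7191559462292), np.float64(245.68282267829792))), 'top': ((np.float64(361.1084883634401), np.float64(182.52924973084538)), (np.float64(368.29793337698777), np.float64(184.50431236901142)))}
```

View pics/h1.png

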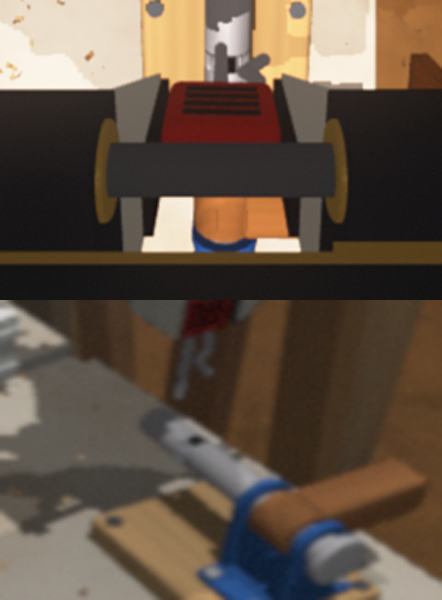

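```bash
python3 - <<'E'
import cv2,numpy as np
w=cv2.imread("pics/h_wrist.png")[225:285,290:370]; s=cv2.imread("pics/h_side.png")[205:265,385:445]
cv2.imwrite("pics/h2.png",np.hstack([cv2.resize(w,(440,330),interpolation=2),cv2.resize(s,(330,330),interpolation=2)]))
E
```

```text
(no output)
```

View pics/h2.png

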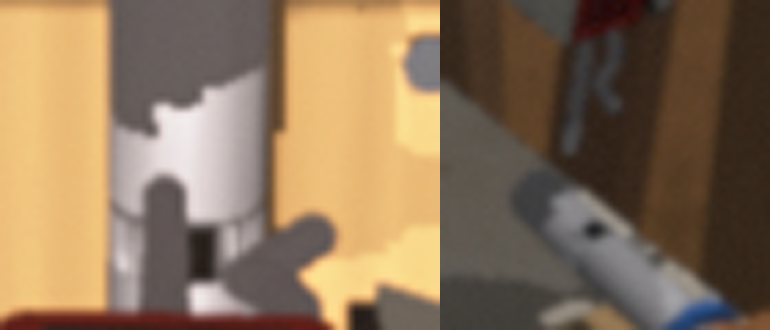

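```bash
python3 - <<'E'
from h import *
np.set_printoptions(precision=2,suppress=True)
p=np.load("pics/h.npy",allow_pickle=True).item();W,S=p["wrist"],p["side"]
print("hole",atz(W,323.7,270.7,80),atz(S,412.3,246.1,80),tri((W,323.7,270.7),(S,412.3,246.1)))
t=tri((W,319.1,259.5),(S,408.1,230.5));print("tip",t,atz(W,319.1,259.5,103.2),atz(S,408.1,230.5,103.2))
for c,l in((W,110),(W,268)):print([atz(W,290+l/5.5,225+y/5.5,70) for y in(30,290)])
E
```

```text
hole [ 586.57 -314.88   80.  ] [ 582.56 -314.88   80.  ] [ 585.36 -314.37   78.55]
tip [ 584.24 -298.07  104.17] [ 584.71 -298.85  103.2 ] [ 584.53 -296.92  103.2 ]
[array([ 579.09, -289.1 ,   70.  ]), array([ 576.47, -323.22,   70.  ])]
[array([ 598.46, -290.44,   70.  ]), array([ 596.56, -324.6 ,   70.  ])]
```

Call:
jog_arm(dp=[[-0.005,0.001,0.006],[-0.005,0.001,0.006],[-0.0058,0.0011,0.0055],[0,0,0],[0,0,0]], twist=[0,0,0,0,0])

```text
time: 9.25
tool_pos: [586.5, -315.7, 141.1]
tcp_rot: [3.142, -0.0, 1.501]
contact_force: [0.3, 0.7, -0.9]
grip_width: 29.8
finger_force: 30.0
```

```bash
python3 - <<'E'
from h import *
o=bot.get_obs();print(o["time"],o["tool_pos"],o["tcp_rot"],o["contact_force"])
w=bot.capture("wrist");s=bot.capture("side")
w=w[225:285,280:360]; s=s[205:265,385:445]
cv2.imwrite("pics/h3.png",np.hstack([cv2.resize(w,(440,330),interpolation=2),cv2.resize(s,(330,330),interpolation=2)]))
E
```

```text
9.25 [ 586.51049394 -315.70462988  141.13152837] [ 3.14158739e+00 -2.51671051e-04  1.50066254e+00] [ 0.29464889  0.6509083  -0.85857431]
```

View pics/h3.png

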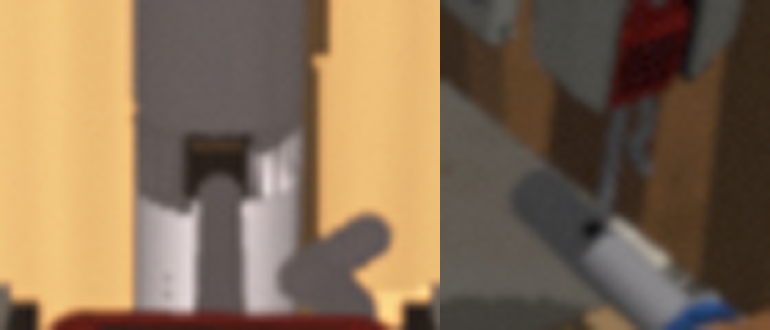

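```bash
python3 - <<'E'
from h import *
np.set_printoptions(precision=2,suppress=True)
W=bot.camera_params("wrist");f=lambda x,y,z:atz(W,279.5+x/5.5,224.5+y/5.5,z)
print("hole",f(217.5,168,80),f(217.5,138,80),f(217.5,198,80))
print("tip",f(220,193,87),f(220,193,86))
E
```

```text
hole [ 586.61 -314.86   80.  ] [ 586.86 -311.35   80.  ] [ 586.36 -318.4    80.  ]
tip [ 586.86 -315.42   87.  ] [ 586.84 -315.77   86.  ]
```

Call:
jog_arm(dp=[[0.0006,-0.0003,0.001],[0,0,0.001],[0,0,0.001],[0,0,0.001],[0,0,0.001],[0,0,0.001],[0,0,0]], twist=[0,0,0,0,0,0,0])

```text
time: 10.22
tool_pos: [586.2, -315.0, 135.0]
tcp_rot: [-3.141, -0.0, 1.501]
contact_force: [-0.4, 0.3, -0.7]
grip_width: 29.8
finger_force: 30.0
```

Tip should be about 1.5 mm below the pin's top, with no force; I go on gently.

Call:
jog_arm(dp=[[0,0,0.001],[0,0,0.001],[0,0,0.001],[0,0,0.001],[0,0,0]], twist=[0,0,0,0,0])

```text
time: 10.85
tool_pos: [586.2, -315.0, 131.1]
tcp_rot: [-3.141, -0.0, 1.501]
contact_force: [-0.9, -1.0, -1.1]
grip_width: 29.8
finger_force: 30.0
```

Call:
jog_arm(dp=[[0,0,0.002],[0,0,0.002],[0,0,0.002],[0,0,0.002],[0,0,0.002],[0,0,0]], twist=[0,0,0,0,0,0])

```text
time: 11.6
tool_pos: [586.1, -315.0, 120.9]
tcp_rot: [-3.141, -0.0, 1.501]
contact_force: [-0.4, 0.2, -1.0]
grip_width: 29.7
finger_force: 30.0
```

```bash
python3 - <<'E'
from h import *
o=bot.get_obs();print(o["time"],o["tool_pos"],o["contact_force"],o["moment"])
w=bot.capture("wrist");s=bot.capture("side")
w=w[225:285,280:360]; s=s[205:265,385:445]
cv2.imwrite("pics/h4.png",np.hstack([cv2.resize(w,(440,330),interpolation=2),cv2.resize(s,(330,330),interpolation=2)]))
E
```

```text
11.6 [ 586.13498331 -314.95353168  120.93321269] [-0.42483635  0.17494293 -1.01259861] [-0.0947117   0.08547732 -0.00174409]
```

View pics/h4.png

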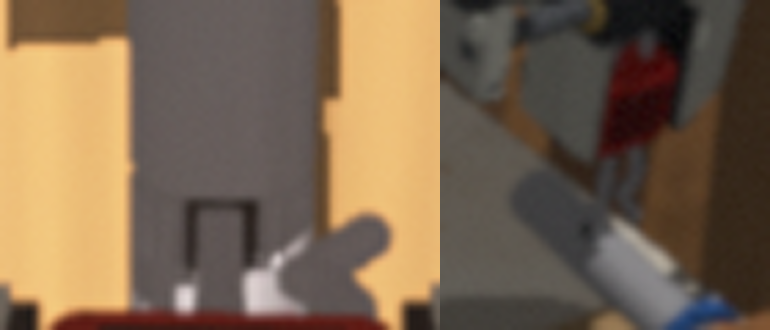

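The straight leg stands in the hole, with black margins on both sides (crop about 220,230). I keep pressing gently.

Call:
jog_arm(dp=[[0,0,0.0015],[0,0,0.0015],[0,0,0.0015],[0,0,0.0015],[0,0,0.0015],[0,0,0.0015],[0,0,0.0005]], twist=[0,0,0,0,0,0,0])

```text
time: 12.58
tool_pos: [586.2, -315.0, 111.5]
tcp_rot: [-3.141, -0.0, 1.501]
contact_force: [0.1, 0.6, 0.1]
grip_width: 29.7
finger_force: 30.0
```

Call:
jog_arm(dp=[[0,0,0.001],[0,0,0.001],[0,0,0.001],[0,0,0.001],[0,0,0.001],[0,0,0.001]], twist=[0,0,0,0,0,0])

```text
time: 13.32
tool_pos: [586.9, -315.2, 106.2]
tcp_rot: [3.14, 0.001, 1.501]
contact_force: [3.0, -1.3, 2.4]
grip_width: 30.0
finger_force: 30.0
```

Call:
jog_arm(dp=[[0,0,0.001],[0,0,0.001],[0,0,0.001],[0,0,0.001],[0,0,0.001]], twist=[0,0,0,0,0])

```text
time: 13.95
tool_pos: [586.6, -315.1, 100.7]
tcp_rot: [3.141, 0.0, 1.501]
contact_force: [5.6, -0.2, 1.6]
grip_width: 29.8
finger_force: 30.0
```

Call:
jog_arm(dp=[[0,0,0.001],[0,0,0.001],[0,0,0.001],[0,0,0.001],[0,0,0.001],[0,0,0.001]], twist=[0,0,0,0,0,0])

```text
time: 14.7
tool_pos: [585.9, -314.8, 94.2]
tcp_rot: [-3.141, -0.001, 1.501]
contact_force: [3.7, -0.6, -1.2]
grip_width: 29.9
finger_force: 30.0
```

Call:
jog_arm(dp=[[0,0,0.001],[0,0,0.001],[0,0,0.001],[0,0,0.001],[0,0,0]], twist=[0,0,0,0,0])

```text
time: 15.32
tool_pos: [586.0, -315.1, 90.6]
tcp_rot: [-3.141, -0.0, 1.501]
contact_force: [0.9, 0.0, -0.5]
grip_width: 29.5
finger_force: 30.0
```

```bash
python3 - <<'E'
from h import *
o=bot.get_obs();print(o["time"],o["tool_pos"],o["contact_force"],o["moment"])
s=bot.capture("side")[200:290,370:490]
cv2.imwrite("pics/h5.png",cv2.resize(s,(800,600),interpolation=2))
E
```

```text
15.325 [ 585.99000175 -315.05001223   90.63937923] [ 0.86084759  0.01080253 -0.47155981] [-0.1351841  -0.13913332 -0.00301094]
```

View pics/h5.png

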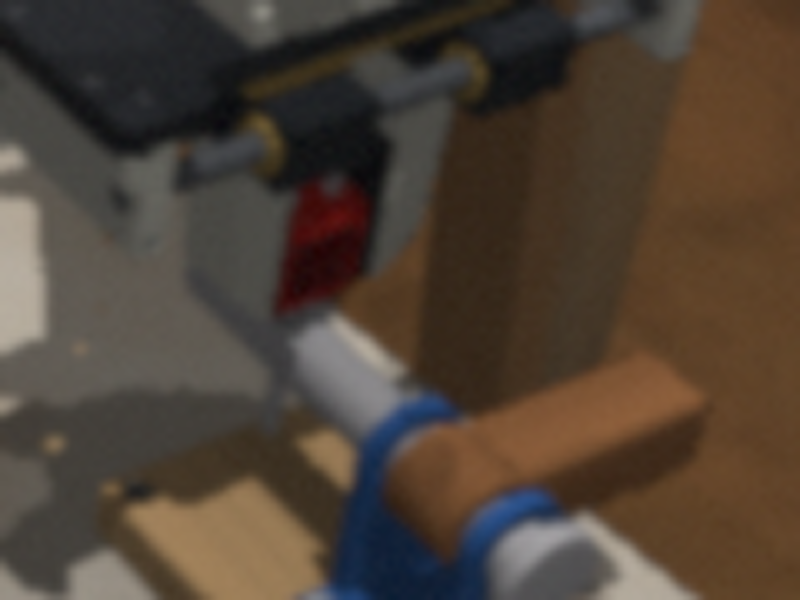

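The side view shows the grip just above the pin and the legs out below it. The force rose, then fell away, so the leg is closed. I let go and rise.

Call:
jog_arm(dp=[[0,0,0],[0,0,0],[0,0,0],[0,0,0],[0,0,0]], twist=[0,0,0,0,0], jaw=0.06)

```text
time: 16.0
tool_pos: [586.2, -315.0, 90.7]
tcp_rot: [-3.142, -0.0, 1.501]
contact_force: [-0.2, 0.3, -0.5]
grip_width: 60.1
finger_force: 0.0
```

Call:
jog_arm(dp=[[0,0,-0.01],[0,0,-0.02],[0,0,-0.03],[0,0,-0.03],[0,0,-0.03],[-0.02,0,-0.02],[-0.04,0,0],[-0.04,0,0],[-0.02,0,0],[0,0,0]], twist=[0,0,0,0,0,0,0,0,0,0])

```text
time: 17.25
tool_pos: [577.2, -436.1, 230.7]
tcp_rot: [3.142, 0.0, 1.499]
contact_force: [0.5, 0.8, 0.7]
grip_width: 60.0
finger_force: 0.0
```

```bash
python3 - <<'E'
from h import *
o=bot.get_obs();print(o["time"],o["tool_pos"],o["contact_force"],o["grip_width"])
s=bot.capture("side")[215:275,375:455];w=bot.capture("top")[140:215,320:420]
cv2.imwrite("pics/h6.png",np.hstack([cv2.resize(s,(400,300),interpolation=2),cv2.resize(w,(400,300),interpolation=2)]))
E
```

```text
17.25 [ 577.2362426  -436.11681048  230.66281969] [0.54336681 0.80716786 0.68005857] 59.99699500590807
```

View pics/h6.png

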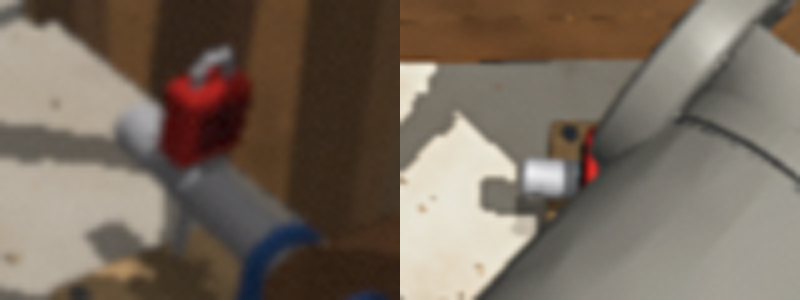

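The clip sits upright on the pin (side crop about 205,115) with the leg showing below, and nothing touches it. Handing in.

```bash
python3 -c "
from plant import bot
print(bot.close_job())"
```

```text
the job is handed in; nothing more can be done
None
```

The R-clip is through the pin's cross-hole, pressed home and released, and the job was handed in at about 17 s; the push force rose then fell to near zero and the last picture shows it seated, though closure of the bent leg was not measured directly.

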